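# Fetch the spare iron from under the spokeshaves

### The arm

A 6-joint arm with a two-finger parallel gripper is mounted at the origin on a cart in front of the work surface, level with it; the furniture and walls round the work are solid. World frame = base frame: x ahead of the robot, y to its left, z up, the work surface at z = 0. Lengths are in m, angles in rad, forces in N, time in s.
With the tool pointing down it reaches from about 0.375 to 0.825 m from the base axis. Payload 5.5 kg.
Tool frame: the origin (TCP) lies midway between the tips of the shut fingers; the grasp point (between the pads) lies 19 mm behind it; z points along the fingers, y is the line along which they close (so a half turn about z gives the same grasp; the last joint's range is limited). The gripper opens to 85 mm and grips with 20 to 120 N. Pads are 22 mm wide; open, the fingers measure 114 mm over their backs; the gripper's body (76 mm by 85 mm) begins 54 mm behind the grasp point. The pads swing forward as they close: fully open they stand 13 mm farther back than shut.
Start: joints at [-1.175, 0.314, -0.047, 1.21, 0, 1.571], TCP at [0.231, -0.554, 0.231] pointing down, gripper open.
Joint ranges: [-2.67, 2.67], [-0.69, 1.73], [-1.03, 1.25], [-2.08, 2.16], [-1.42, 1.45], [-3.14, 3.14]. Speed limits (rad/s): [2.39, 2.39, 3.01, 3.14, 3.14, 3.14].

### API

Orientations are given as [roll, pitch, yaw] about the fixed x, y, z axes, in that order (R = Rz(yaw) Ry(pitch) Rx(roll)).
In Python, from bench import arm gives the robot as it stands.
- The arm moves only by the shell command python3 -m jog 'ROWS' [FORCE]. ROWS is JSON, a list of rows, each an object with "slide": the shift along the world's x, y, z in m, a list of three; "twist": the turn about the world's z in rad; "hand": the opening, from 0 (shut) to 1 (fully open). A call has 1 to 20 rows; each row is the pose to reach, as a shift and turn from the pose commanded when the call began; what a row does not reach only later rows make up. A row lasts 1/8 s, in which the tool goes at most 62.5 mm and 10.7 degrees, less where a joint would pass 70% of its speed; a pose out of reach is approached as far as the arm can. A call with a gripper value outside its range is refused whole. The fingers move at their own pace and stop on an object; FORCE is the grip in N (left out, the last holds). Time passes only in rows, so rows that repeat a pose let the fingers close. It gives the time, the measured TCP pose, the force, the opening and the grip force at its end, in the units of the state.
- arm.get_state(): the state, without advancing time (a new reading comes with each control period).
- arm.get_image(name): name is "side" or "top" or "wrist"; returns a dict with "image" (420x560x3 uint8, red, green, blue), "fx", "fy", "cx", "cy" (pixels), "camera_from_world" (4x4, takes a point from world to camera coordinates). Camera axes: x right, y down, z forward; pixel columns grow to the right and rows downward; lengths in m; the calibration is good to about 2 mm. A picture is of the moment at which its call begins. There is no depth.
- arm.job_done(): hands the job in; it is judged then, once.
Trained networks look in a picture, given as the dict that the camera call returned (one of the last four; its "shot" number tells which), for a name from the list of things; names that differ only in an ending like _2 or _b are one class to them, and where a whole thing is asked for, a point or a joint stands for the part that bears it (a point fixed in the world has none). Each returns a list of dicts, best first, with "score" (0 to 1); they miss things now and then, are a little off and sometimes report something else, mostly with a low value. They report only what shows in the picture. A call takes as long as a camera call.
- arm.look_for(query, picture): "xy" ([column, row] in pixels, amid what is visible of it).
- arm.outline_of(query, picture): "mask" (420x560 bool, what is visible of it) and "xy" ([column, row] in pixels, amid what is visible of it).
- arm.place_of(query, picture): "xy" ([column, row] in pixels: a listed point, or the origin of a listed thing).
The state is a dict: "clock": time; "joints": joint angles; "qvel": joint speeds; "joint_efforts": joint torques, N m; "eef_pos": TCP position; "eef_rot": TCP orientation; "ft_force": force on the tool from outside, world axes, zero at the start; "ft_torque": the same for the moment, N m; "opening": finger opening in m; "grip_force": force on a finger pad.
Only numpy, scipy, OpenCV 4.12 (cv2) and the standard library are available. Lean on these libraries where they do the work, as an engineer would, in place of code of your own. Each camera call takes 0.05 s, during which the arm holds its last target. There are 200 camera calls.

### The job

The spare plane iron lies at the bottom of the spokeshave till, under the two spokeshaves and the keeper bar that locks them in. Lay the keeper bar and both spokeshaves on the cork mat, right way up, then take the iron out and lay it flat along the middle of the diamond sharpening plate. Then put each spokeshave, right way up, back in the notches it came from, drop the keeper bar back into its slots over them, and leave the glue jar where it stands.

Things in the scene. Friction and masses are not known exactly. Their poses are not given: they have to be found in the camera images.
- shave_till: Fixed wooden till, base 220x214 mm. Origin: centre of underside. Cheeks 12 mm thick along x at y=-80, 80, 74 high; notches in both at x=-45, 45 (floor 52 high, 21 wide, 46 wide at top): a shave lies along y in each pair. At x=-100, +100, y=80 posts 102 high, slots 30 wide in y (42 at top), floor 84 high, for the keeper. Dowels along x at y=-35, +35, tops 14 high, carry the iron; end rails 28 high
- keeper: Loose wooden bar 234x22x14 mm (x, y, z) with a grip block 70x20 mm (x, y) on its middle, up to z=33; 0.12 kg. Grip the block across y from above. Origin: centre of underside. It lies in the slots of the till's posts, at about x=0, y=80, z=84 mm of the till, x along the till's x, just above the shave handles, so that the shaves cannot be lifted
- handled_shave: The longer spokeshave: two turned wooden handles along y, dark iron body between; 364 mm long, 36 high, 0.48 kg. Origin: centre of its flat sole (underside). Body x=-21 to 25, y=-47 to 47, 14 mm high, free to grip across x. In the till the sole hangs 45 to 47 mm over the bench, y along the till's y, origin about 3 mm to the -x side of the notch line; it may be rolled up to 15 deg there
- iron_shave: The shorter, all-iron black spokeshave with gull-wing handles along y; 250 mm long, 39 high, 0.38 kg. Origin: centre of its flat sole (underside). Body x=-18 to 14, y=-25 to 25, 12 mm high, free to grip across x. In the till the sole hangs 39 to 41 mm over the bench, y along the till's y, origin about 4 mm to the -x side of the notch line
- spare_iron: Flat steel plane iron 44x120 mm (x, y), 0.2 kg: blade 3.5 mm thick, cap on it up to 7, screw up to 11 (z). Origin: centre of underside. It lies on the till's dowels, underside 14 mm over the bench, about mid till, y along the till's y, in sight between the shaves; no room for fingers beside it until both shaves are out. Grip across x at its middle
- cork_mat: Cork mat on the bench, fixed, 250x310 mm (x, y), 4 mm thick. Origin: centre of underside. Takes the keeper and the shaves side by side, each along y, about 80 mm apart (shave handles may overhang)
- sharpening_plate: Steel diamond plate 74x200 mm (x, y), face 22 mm over the bench, dotted, in a fixed wooden holder 96x236 mm. Origin: centre of the holder's underside, below the middle of the face
- glue_jar: Bystander: glue jar with a dark cap, 59 mm across, 76 mm high. Origin: centre of its underside

How it is judged:
By the outcome, as a careful person would: the job done as asked, in the order asked, and still so for the second after the job is handed in, with the robot touching nothing.
It also fails if it takes over 150 s, if anything falls off the work surface, if the arm or the gripper's body presses on something with over 40 N, if the wrist force passes 120 N, or if a joint passes its speed limit or range.

## Working session

There is one attempt and no reset: what is moved stays moved. The work goes in short steps, Python scripts to look and compute and a shell command to move; the robot and the scene stay as the last step left them, time stands still between calls to the robot, and variables do not carry over. Pictures are saved under pics/ and viewed, at most 14 in all, crops included, and the job is handed in when it is done.

```bash
mkdir -p pics; ls; cat > h.py <<'E'
import numpy as np, cv2
from bench import arm
def shot(name,save=None):
    p=arm.get_image(name)
    if save: cv2.imwrite(f'pics/{save}.png',p['image'][:,:,::-1])
    return p
def ray(p,uv):
    M=np.array(p['camera_from_world']);R=M[:3,:3];t=M[:3,3]
    d=R.T@np.array([(uv[0]-p['cx'])/p['fx'],(uv[1]-p['cy'])/p['fy'],1]);return -R.T@t,d
def atz(p,uv,z):
    o,d=ray(p,uv);return o+d*(z-o[2])/d[2]
def px(p,X):
    M=np.array(p['camera_from_world']);c=M[:3,:3]@np.array(X)+M[:3,3]
    return np.array([p['fx']*c[0]/c[2]+p['cx'],p['fy']*c[1]/c[2]+p['cy']])
E
python3 - <<'E'
from h import *
a=shot('top','top0'); b=shot('side','side0')
cv2.imwrite('pics/both.png',cv2.resize(np.hstack([a['image'],b['image']])[:,:,::-1],(800,300)))
for n,p in(('top',a),('side',b)):
    print(n,p['fx'],'cam',ray(p,(280,210)))
Z=dict(shave_till=0,keeper=.084,handled_shave=.046,iron_shave=.04,spare_iron=.014,cork_mat=0,sharpening_plate=0,glue_jar=0)
for q,z in Z.items():
    r=arm.place_of(q,a); o=arm.outline_of(q,a)
    for d in r[:2]: print(q,round(d['score'],2),d['xy'],atz(a,d['xy'],z).round(4))
    if o:
        m=o[0]['mask'].astype(np.uint8); c=max(cv2.findContours(m,0,2)[0],key=cv2.contourArea)
        print('   rect',cv2.minAreaRect(c),m.sum())
print(arm.get_state())
E
```

```text
pics
top 408.0595619675847 cam (array([ 0.38965654, -0.04944243,  1.03755559]), array([ 0.2194755 , -0.01175553, -0.97568421]))
side 510.484180643766 cam (array([0.36783928, 1.08236957, 0.58238112]), array([ 0.19222971, -0.89284754, -0.40739872]))
shave_till 0.75 [157.5, 264.1] [0.4835 0.2493 0.    ]
   rect ((182.99998474121094, 262.5), (27.999996185302734, 82.99998474121094), 0.0) 4149
keeper 0.68 [155.3, 264.1] [0.4759 0.2302 0.084 ]
keeper 0.57 [140.6, 226.5] [0.565  0.2707 0.084 ]
   rect ((143.50253295898438, 225.0355224609375), (12.681974411010742, 99.60337829589844), 85.91438293457031) 1044
handled_shave 0.69 [167.0, 261.1] [0.4865 0.2134 0.046 ]
handled_shave 0.66 [142.5, 227.0] [0.5707 0.2787 0.046 ]
   rect ((164.5, 284.0), (108.0, 21.0), 90.0) 1985
iron_shave 0.88 [128.4, 264.5] [0.4791 0.3087 0.04  ]
   rect ((126.5, 274.0), (84.0, 15.0), 90.0) 1086
spare_iron 0.65 [154.7, 264.0] [0.4825 0.2523 0.014 ]
   rect ((150.5, 262.0), (48.0, 17.0), 90.0) 600
cork_mat 0.59 [374.8, 266.7] [ 0.4756 -0.3004  0.    ]
   rect ((375.8117370605469, 267.8470764160156), (105.2112655639648
[... 428 characters left out ...]
6504821777344) 554
{'clock': 0.9, 'joints': array([-1.17499505e+00,  3.13450946e-01, -4.70600059e-02,  1.21019170e+00,
        2.79077107e-06,  1.57082918e+00]), 'qvel': array([-0.00092116,  0.00027887,  0.0001193 ,  0.00179543, -0.0011177 ,
        0.00025204]), 'joint_efforts': array([-4.99769012e-04, -5.39444661e+01,  3.40053213e+01,  1.27420284e-03,
       -1.50369256e-04,  5.39640141e-06]), 'eef_pos': array([ 0.23133869, -0.55363454,  0.23134649]), 'eef_rot': array([ 3.14149898e+00, -2.79384832e-06,  3.95768423e-01]), 'ft_force': array([-0.07507754, -0.42825587,  0.35990556]), 'ft_torque': array([ 0.00881492,  0.05352682, -0.01316793]), 'grip_force': 0.0, 'opening': 0.08514514158108714}
```

View pics/top0.png

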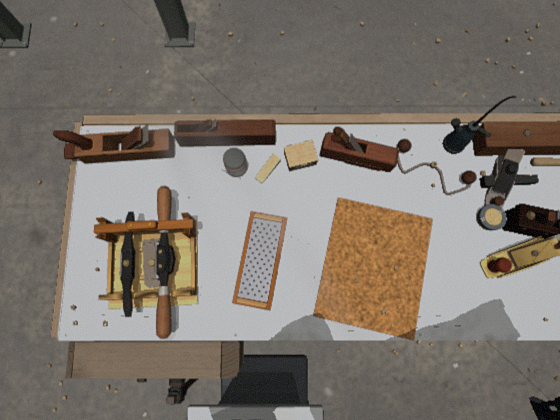

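View pics/side0.png

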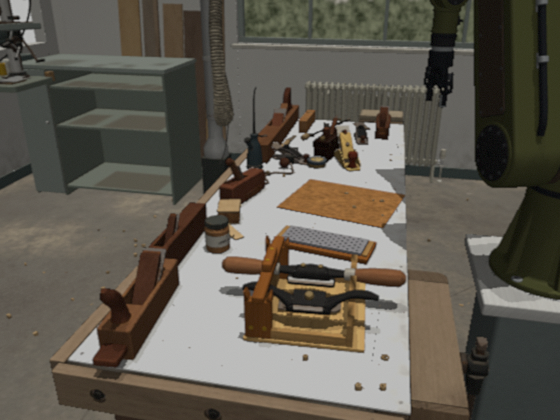

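The till lies at the left with its y about along world +x, and the keeper is at its far end, around (143,226) px in the top view. The iron shave (127,265) is left, the handled one (165,260) right and the iron between them at (151,262). The plate is at (260,260), the mat at (375,267) and the jar at (235,163). I'm moving over the till for a closer wrist look.

```bash
python3 -m jog '[{"slide":[0.1,0.1,0.1],"twist":0.3,"hand":1},{"slide":[0.2,0.2,0.12],"twist":0.5,"hand":1},{"slide":[0.2,0.2,0.12],"twist":0.8,"hand":1},{"slide":[0.25,0.5,0.12],"twist":1.17,"hand":1},{"slide":[0.25,0.5,0.12],"twist":1.17,"hand":1},{"slide":[0.25,0.5,0.12],"twist":1.17,"hand":1},{"slide":[0.25,0.5,0.12],"twist":1.17,"hand":1},{"slide":[0.25,0.8,0.12],"twist":1.17,"hand":1},{"slide":[0.25,0.8,0.12],"twist":1.17,"hand":1},{"slide":[0.25,0.8,0.12],"twist":1.17,"hand":1},{"slide":[0.25,0.8,0.12],"twist":1.17,"hand":1},{"slide":[0.25,0.8,0.12],"twist":1.17,"hand":1},{"slide":[0.25,0.8,0.12],"twist":1.17,"hand":1},{"slide":[0.25,0.8,0.12],"twist":1.17,"hand":1},{"slide":[0.25,0.8,0.12],"twist":1.17,"hand":1},{"slide":[0.25,0.8,0.12],"twist":1.17,"hand":1}]'
python3 - <<'E'
from h import *
w=shot('wrist','w1'); print(ray(w,(280,210)),w['fx'],arm.get_state()['joints'])
Z=dict(shave_till=0,keeper=.084,handled_shave=.046,iron_shave=.04,spare_iron=.014)
for q,z in Z.items():
    r=arm.place_of(q,w); o=arm.outline_of(q,w)
    for d in r[:2]: print(q,round(d['score'],2),d['xy'],atz(w,d['xy'],z).round(4))
    if o:
        m=o[0]['mask'].astype(np.uint8); c=max(cv2.findContours(m,0,2)[0],key=cv2.contourArea)
        print('   rect',cv2.minAreaRect(c),m.sum())
E
```

```text
clock: 2.9
eef_pos: [0.4811, 0.2467, 0.351]
eef_rot: [-3.141, 0.001, 1.567]
ft_force: [0.0, 0.3, -0.1]
opening: 0.0853
grip_force: 0.0
(array([0.48087435, 0.33179541, 0.4937118 ]), array([ 0.0175384 , -0.33250817, -0.94313271])) 289.71134097077964 [ 4.72479317e-01  1.80795887e-01  5.15702014e-02  1.44225131e+00
 -5.88205526e-04  2.04825618e+00]
   rect ((266.9372863769531, 101.50453186035156), (45.38677978515625, 121.3429183959961), 85.87770080566406) 9450
keeper 0.75 [332.7, 162.7] [0.563  0.2583 0.084 ]
   rect ((335.6531066894531, 152.9964599609375), (18.917383193969727, 170.11358642578125), 0.58463054895401) 2846
handled_shave 0.56 [276.1, 184.7] [0.4828 0.2166 0.046 ]
   rect ((243.43008422851562, 186.20648193359375), (31.81841278076172, 165.569091796875), 86.90594482421875) 4708
iron_shave 0.94 [273.3, 124.6] [0.4787 0.3083 0.04  ]
   rect ((256.3701477050781, 126.12857055664062), (28.206737518310547, 138.8843536376953), 84.76252746582031) 2909
spare_iron 0.85 [277.0, 152.9] [0.4845 0.2622 0.014 ]
spare_iron 0.26 [275.9, 154.1] [0.4827 0.2602 0.014 ]
   rect ((277.8644104003906, 154.03628540039062), (27.363685607910156, 73.43317413330078), 83.1572265625) 1909
```

View pics/w1.png

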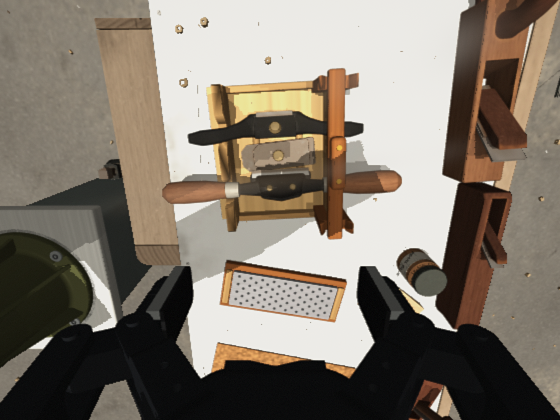

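The wrist view shows the keeper at column 336, rows 69–237, with its block at (338,163). The iron shave runs (189,138)–(363,128), the handled shave (163,191)–(401,181), and the iron is at (278,154). Next I'll work out the angles.

```bash
python3 - <<'E'
from h import *
w=shot('wrist'); t=shot('top')
def line(p,a,b,z,n):
    A,B=atz(p,a,z),atz(p,b,z); d=B-A; print(n,A[:2].round(4),B[:2].round(4),'mid',((A+B)/2)[:2].round(4),'len',np.linalg.norm(d).round(4),'ang',np.degrees(np.arctan2(d[1],d[0])).round(2))
line(w,(337,238),(336,69),.098,'keeper')
line(w,(163,192),(401,181),.062,'handled')
line(w,(189,138),(363,129),.06,'iron_sh')
line(w,(219,230),(208,87),.03,'nearrail')
line(t,(163,336),(164,186),.062,'handled top')
line(t,(127,315),(129,212),.06,'iron top')
line(t,(94,231),(193,225),.098,'keeper top')
# masks PCA of keeper
from numpy.linalg import svd
for n,p in(('w',w),('t',t)):
  for q,z in (('keeper',.1),('handled_shave',.06),('iron_shave',.055),('spare_iron',.018),('cork_mat',.004),('sharpening_plate',.02)):
    o=arm.outline_of(q,p)
    if not o: continue
    m=o[0]['mask'].astype(np.uint8); c=max(cv2.findContours(m,0,2)[0],key=cv2.contourArea)[:,0]
    P=np.array([atz(p,u,z)[:2] for u in c]); r=cv2.minAreaRect((P*1000).astype(np.float32)); print(n,q,o[0]['score'],np.round(r[0]),np.round(r[1]),round(r[2],1))
E
```

```text
keeper [0.5741 0.1467] [0.5578 0.3768] mid [0.566  0.2618] len 0.2306 ang 94.07
handled [0.3081 0.2094] [0.6742 0.2251] mid [0.4911 0.2173] len 0.3664 ang 2.46
iron_sh [0.356  0.2906] [0.6093 0.3021] mid [0.4827 0.2963] len 0.2536 ang 2.61
nearrail [0.3837 0.1314] [0.3829 0.3613] mid [0.3833 0.2463] len 0.2299 ang 90.2
handled top [0.3137 0.2089] [0.6712 0.2269] mid [0.4924 0.2179] len 0.358 ang 2.89
iron top [0.3605 0.2959] [0.6057 0.3099] mid [0.4831 0.3029] len 0.2457 ang 3.25
keeper top [0.5521 0.3744] [0.5656 0.1433] mid [0.5589 0.2589] len 0.2316 ang -86.64
w keeper 0.6 [564. 263.] [ 28. 231.] 3.0
w handled_shave 0.63 [431. 217.] [254.  49.] 3.6
w iron_shave 0.85 [452. 307.] [205.  39.] 5.2
w spare_iron 0.71 [486. 260.] [120.  45.] 6.3
w cork_mat 0.73 [ 434. -169.] [199.  76.] 7.7
w sharpening_plate 0.96 [495.  -2.] [102. 232.] 79.7
t keeper 0.64 [565. 259.] [ 31. 236.] 3.2
t handled_shave 0.89 [435. 211.] [252.  48.] 4.3
t iron_shave 0.73 [457. 306.] [200.  36.] 4.2
t spare_iron 0.65 [487. 262.] [120.  43.] 3.4
t cork_mat 0.59 [ 479. -298.] [251. 311.] 76.5
t sharpening_plate 0.95 [494. -11.] [ 98. 236.] 79.6
```

```bash
python3 -m jog '[{"slide":[0.083,0.013,-0.06],"twist":0.06,"hand":1},{"slide":[0.083,0.013,-0.12],"twist":0.06,"hand":1},{"slide":[0.083,0.013,-0.18],"twist":0.06,"hand":1},{"slide":[0.083,0.013,-0.22],"twist":0.06,"hand":1},{"slide":[0.083,0.013,-0.25],"twist":0.06,"hand":1},{"slide":[0.083,0.013,-0.25],"twist":0.06,"hand":1},{"slide":[0.083,0.013,-0.25],"twist":0.06,"hand":0.3},{"slide":[0.083,0.013,-0.25],"twist":0.06,"hand":0.15},{"slide":[0.083,0.013,-0.25],"twist":0.06,"hand":0.0},{"slide":[0.083,0.013,-0.25],"twist":0.06,"hand":0.0},{"slide":[0.083,0.013,-0.25],"twist":0.06,"hand":0.0},{"slide":[0.083,0.013,-0.25],"twist":0.06,"hand":0.0}]' 40
```

```text
clock: 5.65
eef_pos: [0.565, 0.2597, 0.1026]
eef_rot: [3.14, -0.001, 1.626]
ft_force: [-0.6, 0.5, 5.9]
opening: 0.0193
grip_force: 40.2
```

```bash
python3 -m jog '[{"slide":[0,0,0.02],"twist":0,"hand":0},{"slide":[0,0,0.06],"twist":0,"hand":0},{"slide":[0,0,0.12],"twist":0,"hand":0},{"slide":[-0.01,-0.05,0.13],"twist":0.14,"hand":0},{"slide":[-0.017,-0.11,0.13],"twist":0.28,"hand":0},{"slide":[-0.026,-0.17,0.13],"twist":0.42,"hand":0},{"slide":[-0.035,-0.23,0.13],"twist":0.56,"hand":0},{"slide":[-0.045,-0.29,0.13],"twist":0.7,"hand":0},{"slide":[-0.053,-0.35,0.13],"twist":0.84,"hand":0},{"slide":[-0.063,-0.41,0.13],"twist":0.98,"hand":0},{"slide":[-0.072,-0.47,0.13],"twist":1.12,"hand":0},{"slide":[-0.08,-0.52,0.13],"twist":1.28,"hand":0},{"slide":[-0.086,-0.558,0.1],"twist":1.28,"hand":0},{"slide":[-0.086,-0.558,0.04],"twist":1.28,"hand":0},{"slide":[-0.086,-0.558,0.0],"twist":1.28,"hand":0},{"slide":[-0.086,-0.558,0.0],"twist":1.28,"hand":0}]' 40
python3 - <<'E'
from h import *
t=shot('top','t2'); w=shot('wrist','w2')
cv2.imwrite('pics/c2.png',np.hstack([t['image'][150:400,270:550],w['image'][:250,:]])[:,:,::-1][:, :800])
E
```

```text
clock: 7.65
eef_pos: [0.4754, -0.297, 0.0982]
eef_rot: [3.139, -0.007, 2.905]
ft_force: [-0.0, -0.6, -0.4]
opening: 0.0189
grip_force: 39.4
```

View pics/t2.png

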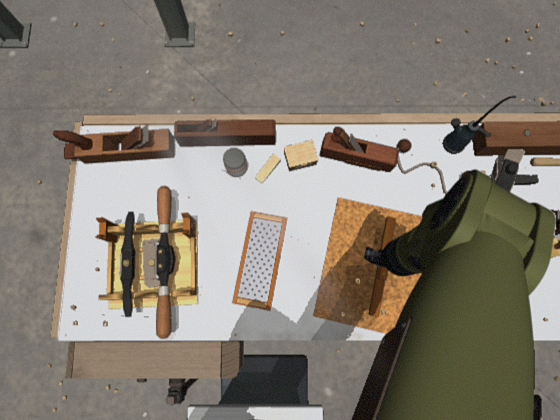

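The keeper hangs over the mat's middle (385,265), along the mat's y, and the shaves stay in the till. I'll lower it and let go.

```bash
python3 -m jog '[{"slide":[0,0,-0.04],"twist":0,"hand":0},{"slide":[0,0,-0.065],"twist":0,"hand":0},{"slide":[0,0,-0.077],"twist":0,"hand":0},{"slide":[0,0,-0.077],"twist":0,"hand":0},{"slide":[0,0,-0.077],"twist":0,"hand":0.3},{"slide":[0,0,-0.077],"twist":0,"hand":0.6},{"slide":[0,0,-0.077],"twist":0,"hand":0.6},{"slide":[0,0,-0.03],"twist":0,"hand":0.8},{"slide":[0,0,0.03],"twist":0,"hand":1},{"slide":[0,0,0.09],"twist":0,"hand":1},{"slide":[0,0.06,0.12],"twist":0,"hand":1},{"slide":[0,0.12,0.14],"twist":0.1,"hand":1},{"slide":[0,0.18,0.15],"twist":0.2,"hand":1},{"slide":[0,0.24,0.16],"twist":0.29,"hand":1},{"slide":[0,0.3,0.16],"twist":0.29,"hand":1},{"slide":[0,0.36,0.16],"twist":0.29,"hand":1},{"slide":[0,0.41,0.16],"twist":0.29,"hand":1},{"slide":[0,0.41,0.16],"twist":0.29,"hand":1},{"slide":[0,0.41,0.16],"twist":0.29,"hand":1}]' 40
python3 - <<'E'
from h import *
t=shot('top'); w=shot('wrist','w3'); 
for n,p in(('w',w),('t',t)):
  for q,z in (('handled_shave',.046),('iron_shave',.04),('spare_iron',.014),('shave_till',0),('keeper',.004)):
    r=arm.place_of(q,p)
    if r: print(n,q,round(r[0]['score'],2),r[0]['xy'],atz(p,r[0]['xy'],z).round(4))
E
```

```text
clock: 10.12
eef_pos: [0.4782, 0.1111, 0.2614]
eef_rot: [-3.141, -0.0, -3.087]
ft_force: [-0.3, -1.2, 0.1]
opening: 0.0857
grip_force: 0.0
w handled_shave 0.9 [354.6, 192.7] [0.49   0.2144 0.046 ]
w iron_shave 0.85 [427.5, 186.8] [0.4786 0.3092 0.04  ]
t handled_shave 0.96 [167.6, 260.0] [0.4892 0.2121 0.046 ]
t keeper 0.58 [374.1, 264.8] [ 0.48   -0.2979  0.004 ]
```

View pics/w3.png

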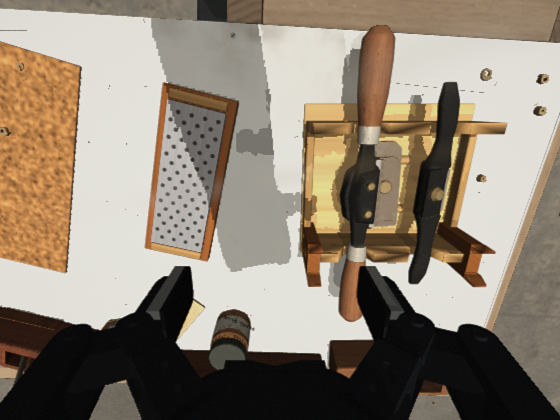

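```bash
python3 -m jog '[{"slide":[0.005,0.05,0],"twist":0,"hand":1},{"slide":[0.011,0.1,-0.04],"twist":0,"hand":1},{"slide":[0.011,0.1,-0.1],"twist":0,"hand":1},{"slide":[0.011,0.1,-0.15],"twist":0,"hand":1},{"slide":[0.011,0.1,-0.2],"twist":0,"hand":1},{"slide":[0.011,0.1,-0.226],"twist":0,"hand":1},{"slide":[0.011,0.1,-0.226],"twist":0,"hand":1},{"slide":[0.011,0.1,-0.226],"twist":0,"hand":0.6},{"slide":[0.011,0.1,-0.226],"twist":0,"hand":0.4},{"slide":[0.011,0.1,-0.226],"twist":0,"hand":0.2},{"slide":[0.011,0.1,-0.226],"twist":0,"hand":0},{"slide":[0.011,0.1,-0.226],"twist":0,"hand":0},{"slide":[0.011,0.1,-0.226],"twist":0,"hand":0}]' 60
```

```text
clock: 12.35
eef_pos: [0.4908, 0.2119, 0.0373]
eef_rot: [3.141, 0.003, -3.088]
ft_force: [-1.3, 0.0, 7.3]
opening: 0.0436
grip_force: 59.8
```

Gripped, but the tips would reach below the sole. I'll regrip 7 mm higher so the sole can be laid flat on the mat.

```bash
python3 -m jog '[{"slide":[0,0,0],"twist":0,"hand":0.7},{"slide":[0,0,0],"twist":0,"hand":0.7},{"slide":[0,0,0.007],"twist":0,"hand":0.7},{"slide":[0,0,0.007],"twist":0,"hand":0.4},{"slide":[0,0,0.007],"twist":0,"hand":0},{"slide":[0,0,0.007],"twist":0,"hand":0},{"slide":[0,0,0.007],"twist":0,"hand":0},{"slide":[0,0,0.015],"twist":0,"hand":0},{"slide":[0,0,0.04],"twist":0,"hand":0},{"slide":[0,0,0.09],"twist":0,"hand":0},{"slide":[0,0,0.15],"twist":0,"hand":0},{"slide":[0,0,0.15],"twist":0,"hand":0}]' 60
python3 - <<'E'
from h import *
s=shot('side','s4'); w=shot('wrist','w4')
cv2.imwrite('pics/c4.png',np.hstack([s['image'][170:,140:420],w['image'][:250]])[:,:,::-1][:,:800])
E
```

```text
clock: 13.85
eef_pos: [0.4923, 0.2126, 0.19]
eef_rot: [3.139, 0.008, -3.087]
ft_force: [0.2, 0.2, -6.8]
opening: 0.0414
grip_force: 62.4
```

View pics/c4.png

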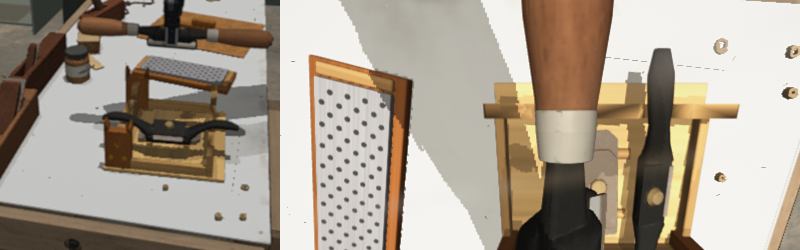

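```bash
python3 -m jog '[{"slide":[-0.002,-0.03,0.0],"twist":0,"hand":0},{"slide":[-0.005,-0.08,0.0],"twist":-0.04,"hand":0},{"slide":[-0.008,-0.14,0.0],"twist":-0.08,"hand":0},{"slide":[-0.011,-0.2,0.0],"twist":-0.12,"hand":0},{"slide":[-0.014,-0.26,0],"twist":-0.16,"hand":0},{"slide":[-0.018,-0.32,0],"twist":-0.2,"hand":0},{"slide":[-0.021,-0.38,0],"twist":-0.24,"hand":0},{"slide":[-0.024,-0.44,0],"twist":-0.29,"hand":0},{"slide":[-0.028,-0.5,0],"twist":-0.29,"hand":0},{"slide":[-0.031,-0.55,0],"twist":-0.29,"hand":0},{"slide":[-0.033,-0.58,-0.02],"twist":-0.29,"hand":0},{"slide":[-0.033,-0.593,-0.06],"twist":-0.29,"hand":0},{"slide":[-0.033,-0.593,-0.11],"twist":-0.29,"hand":0},{"slide":[-0.033,-0.593,-0.15],"twist":-0.29,"hand":0},{"slide":[-0.033,-0.593,-0.16],"twist":-0.29,"hand":0},{"slide":[-0.033,-0.593,-0.16],"twist":-0.29,"hand":0}]' 60
python3 - <<'E'
from h import *
s=shot('side','s5'); w=shot('wrist','w5')
cv2.imwrite('pics/c5.png',np.hstack([cv2.resize(s['image'][60:240,270:420],(300,360)),w['image'][:360,30:530]])[:,:,::-1][:,:800])
E
```

```text
clock: 15.95
eef_pos: [0.4553, -0.3807, 0.0241]
eef_rot: [3.14, -0.003, 2.906]
ft_force: [0.6, 0.6, -5.0]
opening: 0.041
grip_force: 63.3
```

View pics/c5.png

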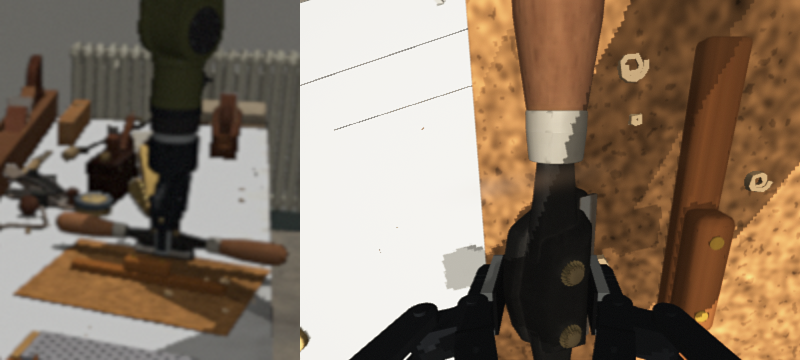

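The shave hangs level above the mat, with the keeper beside it on the right. I'll lower it.

```bash
python3 -m jog '[{"slide":[0,0,-0.01],"twist":0,"hand":0},{"slide":[0,0,-0.017],"twist":0,"hand":0},{"slide":[0,0,-0.02],"twist":0,"hand":0},{"slide":[0,0,-0.02],"twist":0,"hand":0},{"slide":[0,0,-0.02],"twist":0,"hand":0}]' 60
```

```text
clock: 16.68
eef_pos: [0.4573, -0.3824, 0.0103]
eef_rot: [-3.14, 0.003, 2.906]
ft_force: [-10.6, 8.2, 34.6]
opening: 0.0411
grip_force: 70.0
```

```bash
python3 -m jog '[{"slide":[0,0,0.004],"twist":0,"hand":0},{"slide":[0,0,0.006],"twist":0,"hand":0},{"slide":[0,0,0.006],"twist":0,"hand":0}]' 60
python3 - <<'E'
from h import *
w=shot('wrist','w6'); cv2.imwrite('pics/s6.png',cv2.resize(shot('side')['image'][100:190,280:430],(750,450),interpolation=2)[:,:,::-1])
print(arm.get_state()['ft_torque'])
E
```

```text
clock: 17.05
eef_pos: [0.4563, -0.3815, 0.0109]
eef_rot: [3.141, -0.0, 2.906]
ft_force: [0.0, -0.3, -2.3]
opening: 0.0412
grip_force: 63.8
[ 0.03999128 -0.02413175  0.00361683]
```

View pics/s6.png

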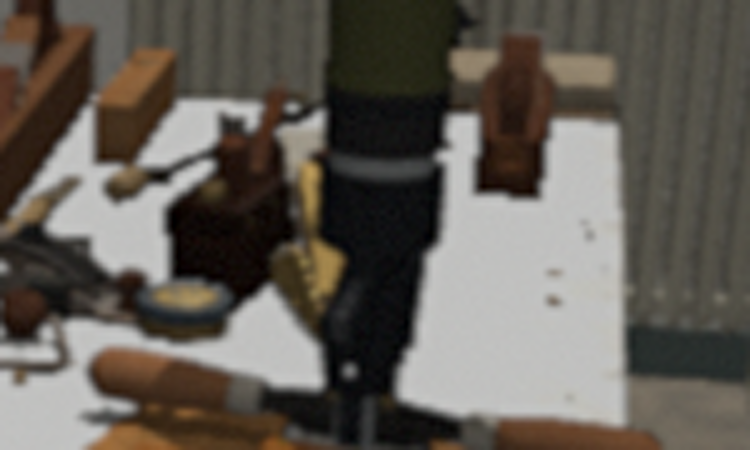

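It rests almost on the mat, carrying part of its weight. I'll release it, rise and look.

```bash
python3 -m jog '[{"slide":[0,0,-0.001],"twist":0,"hand":0.55},{"slide":[0,0,-0.001],"twist":0,"hand":0.65},{"slide":[0,0,-0.001],"twist":0,"hand":0.75},{"slide":[0,0,0.01],"twist":0,"hand":0.85},{"slide":[0,0,0.06],"twist":0,"hand":1},{"slide":[0,0,0.12],"twist":0,"hand":1},{"slide":[0,0.03,0.18],"twist":0,"hand":1},{"slide":[0.01,0.09,0.24],"twist":0.1,"hand":1},{"slide":[0.02,0.15,0.25],"twist":0.2,"hand":1},{"slide":[0.02,0.21,0.25],"twist":0.29,"hand":1},{"slide":[0.02,0.27,0.25],"twist":0.29,"hand":1},{"slide":[0.02,0.33,0.25],"twist":0.29,"hand":1},{"slide":[0.02,0.39,0.25],"twist":0.29,"hand":1},{"slide":[0.02,0.45,0.25],"twist":0.29,"hand":1},{"slide":[0.02,0.51,0.25],"twist":0.29,"hand":1},{"slide":[0.02,0.57,0.25],"twist":0.29,"hand":1},{"slide":[0.02,0.58,0.25],"twist":0.29,"hand":1},{"slide":[0.02,0.58,0.25],"twist":0.29,"hand":1}]' 60
python3 - <<'E'
from h import *
w=shot('wrist','w7'); t=shot('top','t7'); s=shot('side')
for n,p in(('w',w),('t',t),('s',s)):
  for q,z in (('iron_shave',.04),('spare_iron',.014),('shave_till',0),('keeper',.004),('handled_shave',.004),('cork_mat',0)):
    r=arm.place_of(q,p)
    if r: print(n,q,round(r[0]['score'],2),r[0]['xy'],atz(p,r[0]['xy'],z).round(4))
cv2.imwrite('pics/c7.png',np.hstack([t['image'][180:350,300:450][:, :],np.zeros((170,10,3),np.uint8),cv2.resize(s['image'][150:235,250:450],(400,170))])[:,:,::-1])
E
```

```text
clock: 19.4
eef_pos: [0.4761, 0.1988, 0.2617]
eef_rot: [-3.141, 0.0, -3.086]
ft_force: [-0.8, -0.0, -0.6]
opening: 0.0854
grip_force: 0.0
w iron_shave 0.77 [360.6, 185.7] [0.4795 0.311  0.04  ]
w spare_iron 0.87 [312.7, 182.3] [0.4848 0.2525 0.014 ]
w shave_till 0.2 [317.9, 179.4] [0.4835 0.2615 0.    ]
t iron_shave 0.58 [130.3, 263.3] [0.482  0.3043 0.04  ]
t spare_iron 0.7 [153.4, 263.7] [0.4833 0.2556 0.014 ]
t shave_till 0.7 [157.3, 260.9] [0.4916 0.2503 0.    ]
t keeper 0.7 [375.1, 267.0] [ 0.4745 -0.3001  0.004 ]
t handled_shave 0.7 [157.7, 263.7] [0.4842 0.2477 0.004 ]
t cork_mat 0.9 [373.7, 266.2] [ 0.4769 -0.2977  0.    ]
s iron_shave 0.95 [308.9, 308.0] [0.4797 0.3109 0.04  ]
s shave_till 0.66 [310.2, 311.1] [0.4838 0.2637 0.    ]
s keeper 0.91 [343.9, 198.5] [ 0.4751 -0.3064  0.004 ]
s handled_shave 0.69 [349.3, 187.8] [ 0.4673 -0.3956  0.004 ]
s cork_mat 0.65 [344.0, 199.8] [ 0.4746 -0.3062  0.    ]
```

View pics/c7.png

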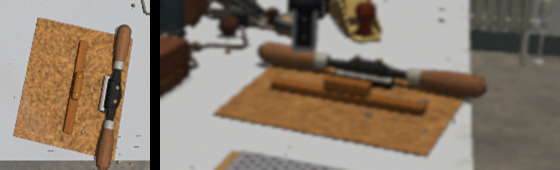

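The handled shave lies right way up on the mat, clear of the keeper. Now the iron shave at about (0.480, 0.310).

```bash
python3 -m jog '[{"slide":[0.002,0.06,0],"twist":0,"hand":1},{"slide":[0.004,0.111,-0.04],"twist":0,"hand":1},{"slide":[0.004,0.111,-0.1],"twist":0,"hand":1},{"slide":[0.004,0.111,-0.16],"twist":0,"hand":1},{"slide":[0.004,0.111,-0.2],"twist":0,"hand":1},{"slide":[0.004,0.111,-0.221],"twist":0,"hand":0.9},{"slide":[0.004,0.111,-0.221],"twist":0,"hand":0.7},{"slide":[0.004,0.111,-0.221],"twist":0,"hand":0.5},{"slide":[0.004,0.111,-0.221],"twist":0,"hand":0.3},{"slide":[0.004,0.111,-0.221],"twist":0,"hand":0},{"slide":[0.004,0.111,-0.221],"twist":0,"hand":0},{"slide":[0.004,0.111,-0.221],"twist":0,"hand":0}]' 60
python3 -m jog '[{"slide":[0,0,0.01],"twist":0,"hand":0},{"slide":[0,0,0.03],"twist":0,"hand":0},{"slide":[0,0,0.08],"twist":0,"hand":0},{"slide":[0,0,0.14],"twist":0,"hand":0},{"slide":[0,0,0.15],"twist":0,"hand":0},{"slide":[0,0,0.15],"twist":0,"hand":0}]' 60
python3 - <<'E'
from h import *
s=shot('side','s8'); w=shot('wrist','w8')
cv2.imwrite('pics/c8.png',np.hstack([s['image'][120:400,180:430],w['image'][:280]])[:,:,::-1][:,:800])
E
```

```text
clock: 21.95
eef_pos: [0.4815, 0.3099, 0.042]
eef_rot: [3.141, 0.003, -3.088]
ft_force: [-0.2, -2.4, 6.2]
opening: 0.0291
grip_force: 59.4
clock: 22.7
eef_pos: [0.4804, 0.3095, 0.1907]
eef_rot: [3.141, 0.001, -3.087]
ft_force: [0.6, -0.1, -3.8]
opening: 0.029
grip_force: 60.1
```

View pics/c8.png

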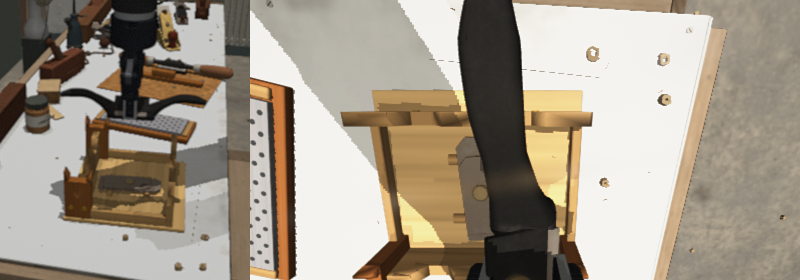

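Iron shave lifted level, and only the spare iron is left in the till. Carrying the shave to the mat.

```bash
python3 -m jog '[{"slide":[0.001,-0.03,0.0],"twist":0,"hand":0},{"slide":[0.004,-0.08,0.0],"twist":-0.04,"hand":0},{"slide":[0.006,-0.14,0.0],"twist":-0.08,"hand":0},{"slide":[0.008,-0.2,0.0],"twist":-0.12,"hand":0},{"slide":[0.01,-0.26,0],"twist":-0.16,"hand":0},{"slide":[0.012,-0.32,0],"twist":-0.2,"hand":0},{"slide":[0.014,-0.38,0],"twist":-0.24,"hand":0},{"slide":[0.016,-0.44,0],"twist":-0.29,"hand":0},{"slide":[0.019,-0.49,0],"twist":-0.29,"hand":0},{"slide":[0.019,-0.52,-0.02],"twist":-0.29,"hand":0},{"slide":[0.019,-0.525,-0.06],"twist":-0.29,"hand":0},{"slide":[0.019,-0.525,-0.11],"twist":-0.29,"hand":0},{"slide":[0.019,-0.525,-0.15],"twist":-0.29,"hand":0},{"slide":[0.019,-0.525,-0.172],"twist":-0.29,"hand":0},{"slide":[0.019,-0.525,-0.178],"twist":-0.29,"hand":0},{"slide":[0.019,-0.525,-0.178],"twist":-0.29,"hand":0}]' 60
```

```text
clock: 24.8
eef_pos: [0.4985, -0.2153, 0.0115]
eef_rot: [3.141, -0.002, 2.906]
ft_force: [-0.1, -0.9, -2.4]
opening: 0.029
grip_force: 60.2
```

```bash
python3 -m jog '[{"slide":[0,0,-0.002],"twist":0,"hand":0},{"slide":[0,0,-0.004],"twist":0,"hand":0},{"slide":[0,0,-0.004],"twist":0,"hand":0}]' 60
```

```text
clock: 25.18
eef_pos: [0.4996, -0.2157, 0.0087]
eef_rot: [-3.141, 0.001, 2.906]
ft_force: [-0.3, -0.2, -2.3]
opening: 0.0293
grip_force: 60.2
```

```bash
python3 -m jog '[{"slide":[0,0,-0.001],"twist":0,"hand":0},{"slide":[0,0,-0.002],"twist":0,"hand":0},{"slide":[0,0,-0.002],"twist":0,"hand":0}]' 60
```

```text
clock: 25.55
eef_pos: [0.4995, -0.2157, 0.007]
eef_rot: [-3.141, 0.001, 2.906]
ft_force: [-2.7, 1.2, 4.5]
opening: 0.0288
grip_force: 61.2
```

```bash
python3 -m jog '[{"slide":[0,0,0],"twist":0,"hand":0.4},{"slide":[0,0,0],"twist":0,"hand":0.5},{"slide":[0,0,0],"twist":0,"hand":0.6},{"slide":[0,0,0.01],"twist":0,"hand":0.6},{"slide":[0,0,0.06],"twist":0,"hand":0.8},{"slide":[0,0,0.12],"twist":0,"hand":1},{"slide":[0,0.03,0.18],"twist":0,"hand":1},{"slide":[-0.005,0.09,0.24],"twist":0.1,"hand":1},{"slide":[-0.01,0.15,0.25],"twist":0.2,"hand":1},{"slide":[-0.015,0.21,0.25],"twist":0.29,"hand":1},{"slide":[-0.015,0.27,0.25],"twist":0.29,"hand":1},{"slide":[-0.015,0.33,0.25],"twist":0.29,"hand":1},{"slide":[-0.015,0.39,0.25],"twist":0.29,"hand":1},{"slide":[-0.015,0.41,0.25],"twist":0.29,"hand":1},{"slide":[-0.015,0.41,0.25],"twist":0.29,"hand":1},{"slide":[-0.015,0.41,0.25],"twist":0.29,"hand":1}]' 60
python3 - <<'E'
from h import *
w=shot('wrist','w9'); t=shot('top','t9'); s=shot('side')
def rect(p,q,z):
    o=arm.outline_of(q,p)
    if not o: return
    m=o[0]['mask'].astype(np.uint8); c=max(cv2.findContours(m,0,2)[0],key=cv2.contourArea)[:,0]
    P=np.array([atz(p,u,z)[:2] for u in c]); r=cv2.minAreaRect((P*1000).astype(np.float32)); print('  rect',q,np.round(r[0]),np.round(r[1]),round(r[2],1))
for n,p in(('w',w),('t',t),('s',s)):
  for q,z in (('spare_iron',.014),('shave_till',0),('sharpening_plate',0),('iron_shave',.004),('handled_shave',.004),('keeper',.004)):
    r=arm.place_of(q,p)
    if r: print(n,q,round(r[0]['score'],2),r[0]['xy'],atz(p,r[0]['xy'],z).round(4))
  rect(p,'spare_iron',.018); rect(p,'shave_till',0); rect(p,'sharpening_plate',.018)
a=t['image'][180:350,60:450]; b=w['image'][60:330]
cv2.imwrite('pics/c9.png',np.vstack([cv2.resize(a,(560,244)),b])[:,:,::-1])
E
```

```text
clock: 27.55
eef_pos: [0.4842, 0.1938, 0.2566]
eef_rot: [-3.141, 0.0, -3.087]
ft_force: [-0.3, 0.2, 0.2]
opening: 0.0852
grip_force: 0.0
w spare_iron 0.71 [323.7, 175.9] [0.4821 0.2607 0.014 ]
w sharpening_plate 0.89 [128.6, 172.0] [ 0.4947 -0.0097  0.    ]
w keeper 0.7 [128.8, 170.2] [ 0.4912 -0.0072  0.004 ]
  rect spare_iron [486. 259.] [120.  45.] 6.5
  rect shave_till [517. 284.] [280. 292.] 3.2
  rect sharpening_plate [494.  -5.] [100. 234.] 78.9
t spare_iron 0.96 [152.6, 261.2] [0.4895 0.258  0.014 ]
t shave_till 0.76 [154.5, 261.1] [0.4911 0.2574 0.    ]
t sharpening_plate 0.55 [264.6, 258.7] [ 0.4965 -0.0221  0.    ]
t iron_shave 0.62 [342.5, 258.7] [ 0.4955 -0.219   0.004 ]
t handled_shave 0.89 [411.5, 273.3] [ 0.4586 -0.3903  0.004 ]
t keeper 0.9 [373.6, 267.1] [ 0.4743 -0.2963  0.004 ]
  rect spare_iron [467. 257.] [78. 45.] 3.9
  rect shave_till [495. 272.] [234. 250.] 2.7
  rect sharpening_plate [495. -11.] [ 97. 236.] 78.8
s spare_iron 0.65 [307.4, 301.7] [0.4913 0.2538 0.014 ]
s shave_till 0.69 [308.3, 312.6] [0.4867 0.2693 0.    ]
s iron_shave 0.61 [332.2, 207.9] [ 0.5005 -0.2309  0.004 ]
s handled_shave 0.75 [352.6, 190.6] [ 0.4554 -0.3745  0.004 ]
s keeper 0.66 [345.1, 200.6] [ 0.4702 -0.2914  0.004 ]
  rect spare_iron [488. 261.] [120.  61.] 6.8
  rect shave_till [510. 168.] [248. 411.] 3.2
  rect sharpening_plate [495.  10.] [124. 241.] 78.8
```

View pics/c9.png

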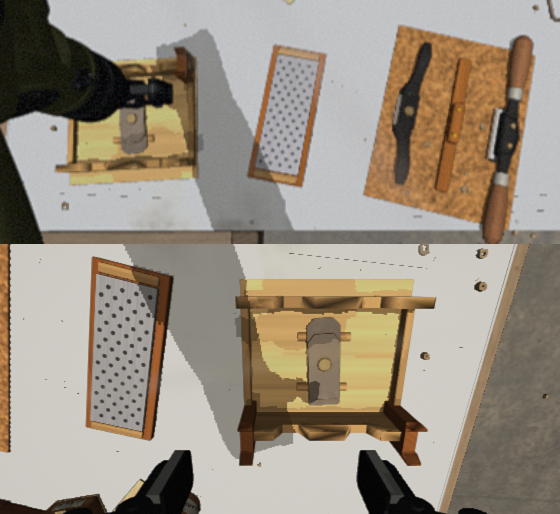

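The iron is clear, centred near (0.486, 0.259) and turned about 6.5°, and all three parts lie side by side on the mat. I'll go down for the iron.

```bash
python3 -m jog '[{"slide":[0.001,0.04,-0.04],"twist":0.05,"hand":0.8},{"slide":[0.002,0.065,-0.09],"twist":0.05,"hand":0.75},{"slide":[0.002,0.065,-0.15],"twist":0.05,"hand":0.75},{"slide":[0.002,0.065,-0.2],"twist":0.05,"hand":0.75},{"slide":[0.002,0.065,-0.225],"twist":0.05,"hand":0.75},{"slide":[0.002,0.065,-0.238],"twist":0.05,"hand":0.75},{"slide":[0.002,0.065,-0.243],"twist":0.05,"hand":0.75},{"slide":[0.002,0.065,-0.246],"twist":0.05,"hand":0.75},{"slide":[0.002,0.065,-0.246],"twist":0.05,"hand":0.75}]' 50
```

```text
clock: 30.18
eef_pos: [0.4871, 0.2597, 0.0112]
eef_rot: [3.141, 0.001, -3.037]
ft_force: [-0.6, 0.0, -0.4]
opening: 0.0641
grip_force: 0.0
```

```bash
python3 -m jog '[{"slide":[0,0,0],"twist":0,"hand":0.6},{"slide":[0,0,0],"twist":0,"hand":0.5},{"slide":[0,0,0],"twist":0,"hand":0.4},{"slide":[0,0,0],"twist":0,"hand":0.2},{"slide":[0,0,0],"twist":0,"hand":0},{"slide":[0,0,0],"twist":0,"hand":0},{"slide":[0,0,0],"twist":0,"hand":0}]' 50
```

```text
clock: 31.05
eef_pos: [0.4868, 0.2596, 0.0114]
eef_rot: [3.141, 0.001, -3.037]
ft_force: [-1.2, -1.2, 7.5]
opening: 0.0417
grip_force: 49.5
```

```bash
python3 -m jog '[{"slide":[0,0,0.01],"twist":0,"hand":0},{"slide":[0,0,0.04],"twist":0,"hand":0},{"slide":[0,0,0.1],"twist":0,"hand":0},{"slide":[0,0,0.15],"twist":0,"hand":0},{"slide":[0,-0.04,0.18],"twist":-0.06,"hand":0},{"slide":[0.002,-0.1,0.18],"twist":-0.12,"hand":0},{"slide":[0.004,-0.16,0.18],"twist":-0.18,"hand":0},{"slide":[0.006,-0.21,0.18],"twist":-0.24,"hand":0},{"slide":[0.007,-0.25,0.18],"twist":-0.3,"hand":0},{"slide":[0.008,-0.27,0.18],"twist":-0.3,"hand":0},{"slide":[0.008,-0.27,0.18],"twist":-0.3,"hand":0},{"slide":[0.008,-0.27,0.18],"twist":-0.3,"hand":0}]' 50
python3 - <<'E'
from h import *
w=shot('wrist','w10'); s=shot('side')
cv2.imwrite('pics/c10.png',np.hstack([w['image'],cv2.resize(s['image'][150:290,220:440],(240,153)).repeat(1,0) if 0 else np.vstack([cv2.resize(s['image'][170:280,240:420],(240,147)),np.zeros((273,240,3),np.uint8)])])[:,:,::-1])
E
```

```text
clock: 32.55
eef_pos: [0.4942, -0.0101, 0.1904]
eef_rot: [3.141, -0.0, 2.946]
ft_force: [0.3, 0.4, -1.8]
opening: 0.0413
grip_force: 51.4
```

View pics/c10.png

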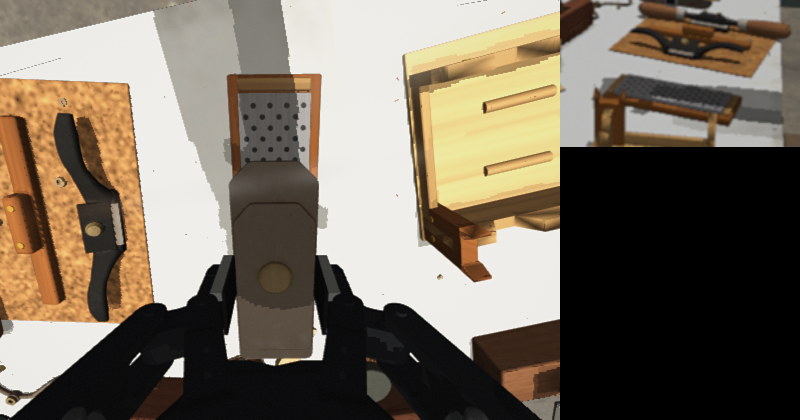

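The plate lies in line below the iron: holder edges at columns 228 and 321 at row 75, and face top edge at row 93, columns 240–312. I'll compute the remaining offset.

```bash
python3 - <<'E'
from h import *
w=shot('wrist')
g=w['image'].astype(int)
for r in (85,100,130,150): 
    row=g[r,215:335]; woody=(row[:,0]-row[:,2])>40; print(r,np.flatnonzero(np.diff(woody.astype(int)))+215)
col=g[60:110,280]; print(np.flatnonzero(np.diff(((col[:,0]-col[:,2])>40).astype(int)))+60)
L=[atz(w,(228,75),.022),atz(w,(231,170),.022)];R=[atz(w,(321,75),.022),atz(w,(318,170),.022)]
for a,b in((L[0],L[1]),(R[0],R[1])):
    d=b-a; print(a[:2].round(4),np.degrees(np.arctan2(d[1],d[0])))
print('w',np.linalg.norm(L[0]-R[0]),np.linalg.norm(L[1]-R[1]))
e=(L[0]+R[0])/2; 
for th in(-11,):
    u=np.array([np.cos(np.radians(th)),np.sin(np.radians(th))]); print('centre',e[:2]+.118*u)
print('iron screw',atz(w,(275,278),.204), 'iron mid upper',atz(w,(275.5,205),.2))
print(arm.get_state()['eef_pos'])
E
```

```text
85 [227 320]
100 [227 236 310 319]
130 [229 238 309 318]
150 [231 238 308 317]
[73 89 90 91]
[ 0.3718 -0.0317] -12.111894616830673
[0.3894 0.0578] -10.08647117842705
w 0.09117444320038628 0.09450471267136118
centre [ 0.49643418 -0.00949297]
iron screw [ 0.49209383 -0.00824031  0.204     ] iron mid upper [ 0.45465276 -0.00067134  0.2       ]
[ 0.49421494 -0.00974231  0.19029068]
```

```bash
python3 -m jog '[{"slide":[0.003,-0.001,-0.05],"twist":0,"hand":0},{"slide":[0.003,-0.001,-0.1],"twist":0,"hand":0},{"slide":[0.003,-0.001,-0.14],"twist":0,"hand":0},{"slide":[0.003,-0.001,-0.16],"twist":0,"hand":0},{"slide":[0.003,-0.001,-0.167],"twist":0,"hand":0},{"slide":[0.003,-0.001,-0.169],"twist":0,"hand":0},{"slide":[0.003,-0.001,-0.169],"twist":0,"hand":0}]' 50
```

```text
clock: 33.58
eef_pos: [0.4982, -0.0114, 0.0222]
eef_rot: [3.141, 0.002, 2.946]
ft_force: [0.7, -0.3, -1.5]
opening: 0.0418
grip_force: 51.4
```

```bash
python3 -m jog '[{"slide":[0,0,-0.001],"twist":0,"hand":0},{"slide":[0,0,-0.001],"twist":0,"hand":0}]' 50
```

```text
clock: 33.83
eef_pos: [0.4977, -0.0116, 0.0208]
eef_rot: [3.141, 0.001, 2.946]
ft_force: [-0.9, 0.6, -1.6]
opening: 0.0419
grip_force: 51.4
```

```bash
python3 -m jog '[{"slide":[0,0,-0.0015],"twist":0,"hand":0},{"slide":[0,0,-0.0015],"twist":0,"hand":0},{"slide":[0,0,-0.0015],"twist":0,"hand":0.55},{"slide":[0,0,-0.0015],"twist":0,"hand":0.6},{"slide":[0,0,-0.001],"twist":0,"hand":0.65},{"slide":[0,0,0.01],"twist":0,"hand":0.7},{"slide":[0,0,0.06],"twist":0,"hand":1},{"slide":[0,0,0.12],"twist":0,"hand":1},{"slide":[0,-0.06,0.17],"twist":-0.04,"hand":1},{"slide":[-0.01,-0.12,0.2],"twist":-0.04,"hand":1},{"slide":[-0.02,-0.18,0.22],"twist":-0.04,"hand":1},{"slide":[-0.03,-0.24,0.22],"twist":-0.04,"hand":1},{"slide":[-0.035,-0.28,0.22],"twist":-0.04,"hand":1},{"slide":[-0.035,-0.28,0.22],"twist":-0.04,"hand":1},{"slide":[-0.035,-0.28,0.22],"twist":-0.04,"hand":1}]' 50
python3 - <<'E'
from h import *
w=shot('wrist','w11'); t=shot('top','t11'); s=shot('side')
for n,p in(('w',w),('t',t),('s',s)):
  for q,z in (('spare_iron',.022),('sharpening_plate',0),('iron_shave',.004),('handled_shave',.004),('keeper',.004)):
    r=arm.place_of(q,p)
    if r: print(n,q,round(r[0]['score'],2),r[0]['xy'],atz(p,r[0]['xy'],z).round(4))
a=t['image'][190:340,220:370]
cv2.imwrite('pics/c11.png',np.hstack([cv2.resize(a,(210,420)) if 0 else np.vstack([cv2.resize(a,(240,240)),cv2.resize(s['image'][150:280,240:420],(240,180))]),w['image']])[:,:,::-1])
E
```

```text
clock: 35.7
eef_pos: [0.4621, -0.2913, 0.2405]
eef_rot: [3.141, -0.0, 2.905]
ft_force: [-0.3, 0.4, -0.7]
opening: 0.0854
grip_force: 0.0
w spare_iron 0.69 [498.9, 151.0] [ 0.4924 -0.0133  0.022 ]
w sharpening_plate 0.69 [492.4, 146.6] [ 0.4914 -0.006   0.    ]
w iron_shave 0.56 [333.5, 187.8] [ 0.4967 -0.2171  0.004 ]
w handled_shave 0.62 [206.2, 187.3] [ 0.4559 -0.3842  0.004 ]
w keeper 0.69 [273.9, 190.2] [ 0.4812 -0.2962  0.004 ]
t spare_iron 0.88 [260.4, 255.3] [ 0.5027 -0.0122  0.022 ]
t sharpening_plate 0.75 [262.0, 255.5] [ 0.5046 -0.0155  0.    ]
t iron_shave 0.82 [341.9, 258.8] [ 0.4953 -0.2175  0.004 ]
t handled_shave 0.55 [413.7, 274.9] [ 0.4546 -0.3954  0.004 ]
t keeper 0.9 [376.3, 267.7] [ 0.4728 -0.303   0.004 ]
s spare_iron 0.69 [324.9, 237.1] [ 0.4927 -0.0123  0.022 ]
s sharpening_plate 0.66 [322.6, 244.1] [ 0.4982 -0.0169  0.    ]
s iron_shave 0.84 [334.0, 211.1] [ 0.493 -0.21   0.004]
s handled_shave 0.8 [352.2, 187.8] [ 0.4585 -0.3976  0.004 ]
s keeper 0.74 [343.0, 198.7] [ 0.4776 -0.3043  0.004 ]
```

View pics/c11.png

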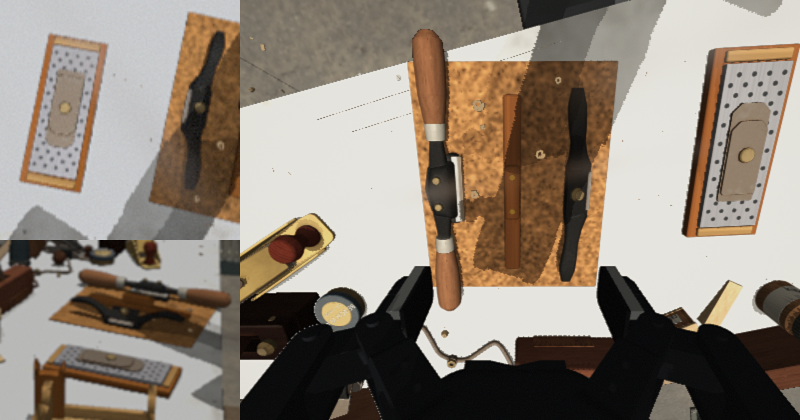

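The iron sits squarely along the middle of the plate at (746,155). The shaves and keeper lie upright on the mat: handled (440,170), keeper (512,180), iron shave (573,185). Checking their angles.

```bash
python3 - <<'E'
from h import *
w=shot('wrist')
for n,a,b,z in(('handled',(190,30),(209,310),.022),('iron',(338,90),(326,280),.03),('keeper',(272,95),(273,268),.018),('matL',(168,62),(197,286),.004)):
    A,B=atz(w,a,z),atz(w,b,z);d=B-A;print(n,((A+B)/2).round(4),np.linalg.norm(d).round(3),np.degrees(np.arctan2(d[1],d[0])).round(2))
E
```

```text
handled [ 0.4574 -0.3879  0.022 ] 0.367 -14.46
iron [ 0.4981 -0.2257  0.03  ] 0.248 -13.28
keeper [ 0.4771 -0.2975  0.018 ] 0.231 -13.27
matL [ 0.4507 -0.414   0.004 ] 0.308 -12.1
```

```bash
python3 -m jog '[{"slide":[-0.003,-0.06,-0.04],"twist":-0.017,"hand":1},{"slide":[-0.0055,-0.094,-0.1],"twist":-0.017,"hand":1},{"slide":[-0.0055,-0.094,-0.16],"twist":-0.017,"hand":1},{"slide":[-0.0055,-0.094,-0.21],"twist":-0.017,"hand":0.8},{"slide":[-0.0055,-0.094,-0.23],"twist":-0.017,"hand":0.75},{"slide":[-0.0055,-0.094,-0.235],"twist":-0.017,"hand":0.7},{"slide":[-0.0055,-0.094,-0.236],"twist":-0.017,"hand":0.6},{"slide":[-0.0055,-0.094,-0.236],"twist":-0.017,"hand":0.4},{"slide":[-0.0055,-0.094,-0.236],"twist":-0.017,"hand":0.2},{"slide":[-0.0055,-0.094,-0.236],"twist":-0.017,"hand":0},{"slide":[-0.0055,-0.094,-0.236],"twist":-0.017,"hand":0},{"slide":[-0.0055,-0.094,-0.236],"twist":-0.017,"hand":0}]' 60
```

```text
clock: 38.15
eef_pos: [0.4577, -0.3868, 0.0062]
eef_rot: [-3.14, 0.002, 2.889]
ft_force: [-2.8, -0.3, 6.8]
opening: 0.0427
grip_force: 61.9
```

```bash
python3 -m jog '[{"slide":[0,0,0.02],"twist":0,"hand":0},{"slide":[0,0,0.07],"twist":0,"hand":0},{"slide":[0,0.0,0.13],"twist":0,"hand":0},{"slide":[0.002,0.03,0.18],"twist":0,"hand":0},{"slide":[0.005,0.09,0.185],"twist":0.05,"hand":0},{"slide":[0.008,0.15,0.185],"twist":0.1,"hand":0},{"slide":[0.011,0.21,0.185],"twist":0.15,"hand":0},{"slide":[0.014,0.27,0.185],"twist":0.2,"hand":0},{"slide":[0.017,0.33,0.185],"twist":0.25,"hand":0},{"slide":[0.02,0.39,0.185],"twist":0.308,"hand":0},{"slide":[0.023,0.45,0.185],"twist":0.308,"hand":0},{"slide":[0.027,0.51,0.185],"twist":0.308,"hand":0},{"slide":[0.03,0.57,0.185],"twist":0.308,"hand":0},{"slide":[0.0328,0.595,0.16],"twist":0.308,"hand":0},{"slide":[0.0328,0.599,0.12],"twist":0.308,"hand":0},{"slide":[0.0328,0.599,0.085],"twist":0.308,"hand":0},{"slide":[0.0328,0.599,0.085],"twist":0.308,"hand":0},{"slide":[0.0328,0.599,0.085],"twist":0.308,"hand":0}]' 60
python3 - <<'E'
from h import *
s=shot('side','s12'); w=shot('wrist','w12'); t=shot('top','t12')
for n,p in(('s',s),('w',w),('t',t)):
    r=arm.place_of('handled_shave',p)
    if r: print(n,r[0]['score'],r[0]['xy'],atz(p,r[0]['xy'],.086))
E
```

```text
clock: 40.4
eef_pos: [0.4902, 0.2136, 0.0905]
eef_rot: [3.141, 0.001, -3.087]
ft_force: [0.4, -0.0, -4.0]
opening: 0.0431
grip_force: 63.0
s 0.73 [310.2, 259.4] [0.4939681  0.21426748 0.086     ]
w 0.77 [276.3, 260.4] [0.48877139 0.21570394 0.086     ]
t 0.87 [160.8, 260.5] [0.48406724 0.21733984 0.086     ]
```

```bash
python3 -m jog '[{"slide":[0.001,-0.001,-0.015],"twist":0,"hand":0},{"slide":[0.001,-0.001,-0.03],"twist":0,"hand":0},{"slide":[0.001,-0.001,-0.036],"twist":0,"hand":0},{"slide":[0.001,-0.001,-0.036],"twist":0,"hand":0}]' 60
```

```text
clock: 41.2
eef_pos: [0.4898, 0.2121, 0.0522]
eef_rot: [-3.141, -0.002, -3.086]
ft_force: [-0.3, -0.6, -5.0]
opening: 0.0428
grip_force: 63.0
```

```bash
python3 -m jog '[{"slide":[0,0,-0.002],"twist":0,"hand":0},{"slide":[0,0,-0.004],"twist":0,"hand":0},{"slide":[0,0,-0.004],"twist":0,"hand":0}]' 60
```

```text
clock: 41.58
eef_pos: [0.491, 0.2129, 0.0497]
eef_rot: [3.141, 0.001, -3.087]
ft_force: [0.2, 1.2, -4.1]
opening: 0.0425
grip_force: 63.1
```

```bash
python3 -m jog '[{"slide":[0,0,-0.001],"twist":0,"hand":0},{"slide":[0,0,-0.0025],"twist":0,"hand":0},{"slide":[0,0,-0.0025],"twist":0,"hand":0}]' 60
```

```text
clock: 41.95
eef_pos: [0.4912, 0.2134, 0.0482]
eef_rot: [3.139, 0.001, -3.087]
ft_force: [-2.8, 3.4, 8.4]
opening: 0.0431
grip_force: 64.3
```

Seated on the notch floor, with contact at the predicted height. I'll release, check, and move over to the iron shave.

```bash
python3 -m jog '[{"slide":[0,0,0],"twist":0,"hand":0.55},{"slide":[0,0,0],"twist":0,"hand":0.6},{"slide":[0,0,0],"twist":0,"hand":0.7},{"slide":[0,0,0.01],"twist":0,"hand":0.8},{"slide":[0,0,0.06],"twist":0,"hand":1},{"slide":[0,0,0.12],"twist":0,"hand":1},{"slide":[0,-0.06,0.17],"twist":-0.05,"hand":1},{"slide":[0.002,-0.12,0.18],"twist":-0.1,"hand":1},{"slide":[0.003,-0.18,0.18],"twist":-0.15,"hand":1},{"slide":[0.005,-0.24,0.18],"twist":-0.2,"hand":1},{"slide":[0.006,-0.3,0.18],"twist":-0.25,"hand":1},{"slide":[0.007,-0.36,0.18],"twist":-0.29,"hand":1},{"slide":[0.0085,-0.42,0.17],"twist":-0.29,"hand":1},{"slide":[0.0085,-0.428,0.12],"twist":-0.29,"hand":1},{"slide":[0.0085,-0.428,0.12],"twist":-0.29,"hand":1},{"slide":[0.0085,-0.428,0.12],"twist":-0.29,"hand":1}]' 60
python3 - <<'E'
from h import *
w=shot('wrist'); t=shot('top','t13'); s=shot('side','s13')
for n,p in(('w',w),('t',t),('s',s)):
  for q,z in (('iron_shave',.004),('handled_shave',.046)):
    r=arm.place_of(q,p)
    if r: print(n,q,round(r[0]['score'],2),r[0]['xy'],atz(p,r[0]['xy'],z).round(4))
E
```

```text
clock: 43.95
eef_pos: [0.4994, -0.2151, 0.1682]
eef_rot: [3.142, 0.0, 2.907]
ft_force: [0.9, 0.9, -0.3]
opening: 0.0852
grip_force: 0.0
w iron_shave 0.67 [272.8, 187.8] [ 0.4965 -0.2159  0.004 ]
t iron_shave 0.75 [343.7, 256.8] [ 0.5003 -0.2223  0.004 ]
s iron_shave 0.94 [332.2, 210.9] [ 0.4981 -0.2103  0.004 ]
s handled_shave 0.72 [311.5, 277.3] [0.4902 0.2148 0.046 ]
```

```bash
python3 -m jog '[{"slide":[0,0,-0.06],"twist":0,"hand":0.9},{"slide":[0,0,-0.12],"twist":0,"hand":0.7},{"slide":[0,0,-0.15],"twist":0,"hand":0.6},{"slide":[0,0,-0.16],"twist":0,"hand":0.6},{"slide":[0,0,-0.162],"twist":0,"hand":0.55},{"slide":[0,0,-0.162],"twist":0,"hand":0.4},{"slide":[0,0,-0.162],"twist":0,"hand":0.2},{"slide":[0,0,-0.162],"twist":0,"hand":0},{"slide":[0,0,-0.162],"twist":0,"hand":0},{"slide":[0,0,-0.162],"twist":0,"hand":0}]' 60
```

```text
clock: 45.65
eef_pos: [0.5006, -0.2161, 0.0067]
eef_rot: [-3.141, 0.003, 2.907]
ft_force: [-0.5, 0.0, 6.2]
opening: 0.029
grip_force: 60.0
```

```bash
python3 -m jog '[{"slide":[0,0,0.02],"twist":0,"hand":0},{"slide":[0,0,0.07],"twist":0,"hand":0},{"slide":[0,0.0,0.13],"twist":0,"hand":0},{"slide":[-0.001,0.03,0.18],"twist":0,"hand":0},{"slide":[-0.003,0.09,0.185],"twist":0.05,"hand":0},{"slide":[-0.005,0.15,0.185],"twist":0.1,"hand":0},{"slide":[-0.007,0.21,0.185],"twist":0.15,"hand":0},{"slide":[-0.009,0.27,0.185],"twist":0.2,"hand":0},{"slide":[-0.011,0.33,0.185],"twist":0.25,"hand":0},{"slide":[-0.013,0.39,0.185],"twist":0.29,"hand":0},{"slide":[-0.016,0.45,0.185],"twist":0.29,"hand":0},{"slide":[-0.018,0.51,0.185],"twist":0.29,"hand":0},{"slide":[-0.0185,0.526,0.16],"twist":0.29,"hand":0},{"slide":[-0.0185,0.526,0.12],"twist":0.29,"hand":0},{"slide":[-0.0185,0.526,0.085],"twist":0.29,"hand":0},{"slide":[-0.0185,0.526,0.085],"twist":0.29,"hand":0},{"slide":[-0.0185,0.526,0.085],"twist":0.29,"hand":0}]' 60
```

```text
clock: 47.78
eef_pos: [0.4813, 0.3107, 0.0913]
eef_rot: [3.141, 0.001, -3.087]
ft_force: [0.3, -0.4, -2.7]
opening: 0.0291
grip_force: 60.5
```

```bash
python3 -m jog '[{"slide":[0.001,-0.001,-0.015],"twist":0,"hand":0},{"slide":[0.001,-0.001,-0.03],"twist":0,"hand":0},{"slide":[0.001,-0.001,-0.042],"twist":0,"hand":0},{"slide":[0.001,-0.001,-0.044],"twist":0,"hand":0},{"slide":[0.001,-0.001,-0.044],"twist":0,"hand":0}]' 60
```

```text
clock: 48.4
eef_pos: [0.4815, 0.3093, 0.0456]
eef_rot: [-3.141, -0.0, -3.086]
ft_force: [-0.3, -0.1, -2.5]
opening: 0.0291
grip_force: 60.5
```

```bash
python3 -m jog '[{"slide":[0,0,-0.002],"twist":0,"hand":0},{"slide":[0,0,-0.0035],"twist":0,"hand":0},{"slide":[0,0,-0.0035],"twist":0,"hand":0}]' 60
```

```text
clock: 48.78
eef_pos: [0.4818, 0.3095, 0.0425]
eef_rot: [3.141, 0.0, -3.086]
ft_force: [0.9, -0.4, -3.1]
opening: 0.0293
grip_force: 60.6
```

```bash
python3 -m jog '[{"slide":[0,0,-0.001],"twist":0,"hand":0},{"slide":[0,0,-0.002],"twist":0,"hand":0},{"slide":[0,0,-0.002],"twist":0,"hand":0}]' 60
```

```text
clock: 49.15
eef_pos: [0.482, 0.3096, 0.0417]
eef_rot: [3.141, 0.001, -3.086]
ft_force: [-3.2, -2.6, 8.6]
opening: 0.0288
grip_force: 62.0
```

Seated. I'll release it and go to the keeper, with a check on the way.

```bash
python3 -m jog '[{"slide":[0,0,0],"twist":0,"hand":0.4},{"slide":[0,0,0],"twist":0,"hand":0.45},{"slide":[0,0,0],"twist":0,"hand":0.6},{"slide":[0,0,0.01],"twist":0,"hand":0.65},{"slide":[0,0,0.06],"twist":0,"hand":0.8},{"slide":[0,0,0.12],"twist":0,"hand":1},{"slide":[0,-0.05,0.17],"twist":-0.05,"hand":1},{"slide":[0,-0.11,0.18],"twist":-0.1,"hand":1},{"slide":[-0.001,-0.17,0.18],"twist":-0.15,"hand":1},{"slide":[-0.002,-0.23,0.18],"twist":-0.2,"hand":1},{"slide":[-0.002,-0.29,0.18],"twist":-0.25,"hand":1},{"slide":[-0.003,-0.35,0.18],"twist":-0.29,"hand":1},{"slide":[-0.004,-0.41,0.18],"twist":-0.29,"hand":1},{"slide":[-0.004,-0.47,0.18],"twist":-0.29,"hand":1},{"slide":[-0.005,-0.53,0.16],"twist":-0.29,"hand":1},{"slide":[-0.005,-0.59,0.13],"twist":-0.29,"hand":1},{"slide":[-0.005,-0.6075,0.11],"twist":-0.29,"hand":1},{"slide":[-0.005,-0.6075,0.11],"twist":-0.29,"hand":1},{"slide":[-0.005,-0.6075,0.11],"twist":-0.29,"hand":1}]' 60
python3 - <<'E'
from h import *
w=shot('wrist'); t=shot('top','t14'); s=shot('side','s14')
for n,p in(('w',w),('t',t),('s',s)):
  for q,z in (('iron_shave',.04),('handled_shave',.046),('keeper',.004)):
    r=arm.place_of(q,p)
    if r: print(n,q,round(r[0]['score'],2),r[0]['xy'],atz(p,r[0]['xy'],z).round(4))
E
```

```text
clock: 51.52
eef_pos: [0.4769, -0.2976, 0.1512]
eef_rot: [3.141, 0.001, 2.907]
ft_force: [0.6, 0.2, 0.2]
opening: 0.0853
grip_force: 0.0
w handled_shave 0.74 [273.0, 196.1] [ 0.4661 -0.2958  0.046 ]
w keeper 0.7 [274.9, 197.2] [ 0.4799 -0.2974  0.004 ]
t iron_shave 0.97 [125.1, 264.2] [0.4799 0.3169 0.04  ]
t handled_shave 0.65 [168.0, 259.3] [0.4909 0.2112 0.046 ]
t keeper 0.61 [374.1, 267.3] [ 0.4738 -0.2976  0.004 ]
s iron_shave 0.77 [309.3, 307.2] [0.4794 0.3083 0.04  ]
s handled_shave 0.58 [309.3, 276.3] [0.4951 0.212  0.046 ]
s keeper 0.9 [341.8, 197.5] [ 0.4819 -0.3127  0.004 ]
```

```bash
python3 -m jog '[{"slide":[0,0,-0.06],"twist":0,"hand":0.9},{"slide":[0,0,-0.1],"twist":0,"hand":0.7},{"slide":[0,0,-0.12],"twist":0,"hand":0.5},{"slide":[0,0,-0.127],"twist":0,"hand":0.4},{"slide":[0,0,-0.127],"twist":0,"hand":0.2},{"slide":[0,0,-0.127],"twist":0,"hand":0},{"slide":[0,0,-0.127],"twist":0,"hand":0},{"slide":[0,0,-0.127],"twist":0,"hand":0}]' 40
python3 -m jog '[{"slide":[0,0,0.03],"twist":0,"hand":0},{"slide":[0,0,0.09],"twist":0,"hand":0},{"slide":[0,0,0.15],"twist":0,"hand":0},{"slide":[0,0,0.15],"twist":0,"hand":0},{"slide":[0,0,0.15],"twist":0,"hand":0}]' 40
python3 - <<'E'
from h import *
w=shot('wrist','w15'); g=w['image']; print(arm.get_state()['eef_pos'])
for q in('keeper',):
    o=arm.outline_of(q,w)
    m=o[0]['mask'].astype(np.uint8); ys,xs=np.nonzero(m); print(o[0]['score'],xs.min(),xs.max(),ys.min(),ys.max())
    print(arm.place_of(q,w)[0], px(w,arm.get_state()['eef_pos']))
    r=ys.min()+3; print(xs[ys==r].mean(), xs[ys==ys.min()+40].mean())
E
```

```text
clock: 53.12
eef_pos: [0.4769, -0.2983, 0.0238]
eef_rot: [-3.141, 0.001, 2.907]
ft_force: [-0.3, -0.5, -0.7]
opening: 0.0193
grip_force: 41.9
clock: 53.75
eef_pos: [0.4764, -0.298, 0.1731]
eef_rot: [-3.142, 0.0, 2.907]
ft_force: [-0.4, -0.2, -2.5]
opening: 0.0191
grip_force: 42.0
[ 0.47578986 -0.29755807  0.17206695]
0.64 251 298 35 365
{'xy': [557.8, 148.1], 'score': 0.7} [273.80907304 265.02215315]
275.0 274.5
```

```bash
python3 - <<'E'
from h import *
w=shot('wrist'); e=arm.get_state()['eef_pos']
a=atz(w,(275,35.5),e[2]-.0046); u=np.array([np.cos(np.radians(-13.4)),np.sin(np.radians(-13.4))])
print('end',a[:2],'centre-tcp along',(a[:2]+.117*u-e[:2])@u, 'lat',(a[:2]-e[:2])@np.array([-u[1],u[0]]))
E
```

```text
end [ 0.36314544 -0.26959695] centre-tcp along 0.0012379101630919636 lat 0.0010142098553519053
```

```bash
python3 -m jog '[{"slide":[0.005,0.03,0.04],"twist":-0.1,"hand":0},{"slide":[0.013,0.08,0.07],"twist":-0.22,"hand":0},{"slide":[0.022,0.14,0.07],"twist":-0.36,"hand":0},{"slide":[0.032,0.2,0.07],"twist":-0.5,"hand":0},{"slide":[0.041,0.26,0.07],"twist":-0.64,"hand":0},{"slide":[0.051,0.32,0.07],"twist":-0.78,"hand":0},{"slide":[0.06,0.38,0.07],"twist":-0.92,"hand":0},{"slide":[0.07,0.44,0.07],"twist":-1.06,"hand":0},{"slide":[0.079,0.5,0.07],"twist":-1.2,"hand":0},{"slide":[0.086,0.54,0.07],"twist":-1.28,"hand":0},{"slide":[0.0886,0.558,0.04],"twist":-1.28,"hand":0},{"slide":[0.0886,0.558,0.0],"twist":-1.28,"hand":0},{"slide":[0.0886,0.558,-0.03],"twist":-1.28,"hand":0},{"slide":[0.0886,0.558,-0.03],"twist":-1.28,"hand":0},{"slide":[0.0886,0.558,-0.03],"twist":-1.28,"hand":0}]' 40
python3 - <<'E'
from h import *
w=shot('wrist','w16'); s=shot('side','s16'); t=shot('top')
cv2.imwrite('pics/c16.png',np.hstack([cv2.resize(s['image'][210:350,210:410],(400,280)),cv2.resize(w['image'][0:280],(400,200)) if 0 else w['image'][20:300,120:520]])[:,:,::-1])
for n,p in(('w',w),('t',t),('s',s)):
  for q,z in (('iron_shave',.04),('handled_shave',.046),('keeper',.12)):
    r=arm.place_of(q,p)
    if r: print(n,q,round(r[0]['score'],2),r[0]['xy'],atz(p,r[0]['xy'],z).round(4))
E
```

```text
clock: 55.82
eef_pos: [0.5656, 0.26, 0.1439]
eef_rot: [3.141, -0.0, 1.627]
ft_force: [-0.3, 0.6, -1.1]
opening: 0.0188
grip_force: 41.9
w iron_shave 0.85 [177.9, 145.2] [0.4811 0.3111 0.04  ]
w handled_shave 0.57 [189.6, 253.1] [0.4887 0.2135 0.046 ]
w keeper 0.74 [272.5, 254.4] [0.564 0.256 0.12 ]
t iron_shave 0.97 [125.1, 263.5] [0.4816 0.317  0.04  ]
t handled_shave 0.89 [166.8, 259.0] [0.4916 0.2142 0.046 ]
s iron_shave 0.78 [309.2, 307.2] [0.4796 0.3083 0.04  ]
s handled_shave 0.64 [308.7, 275.9] [0.4965 0.2107 0.046 ]
s keeper 0.77 [269.4, 249.0] [0.5673 0.2509 0.12  ]
```

View pics/c16.png

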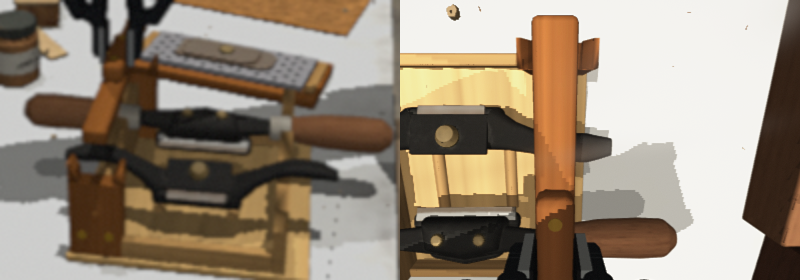

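Both shaves are back upright in their notches, and the keeper bar hangs over the post slots (bar columns 533–577 between horns 517–600). Lowering it.

```bash
python3 -m jog '[{"slide":[0,0,-0.01],"twist":0,"hand":0},{"slide":[0,0,-0.02],"twist":0,"hand":0},{"slide":[0,0,-0.03],"twist":0,"hand":0},{"slide":[0,0,-0.037],"twist":0,"hand":0},{"slide":[0,0,-0.037],"twist":0,"hand":0}]' 40
```

```text
clock: 57.05
eef_pos: [0.5647, 0.2596, 0.1054]
eef_rot: [-3.14, 0.001, 1.627]
ft_force: [0.0, 0.4, -1.0]
opening: 0.0187
grip_force: 41.9
```

```bash
python3 -m jog '[{"slide":[0,0,-0.002],"twist":0,"hand":0},{"slide":[0,0,-0.003],"twist":0,"hand":0},{"slide":[0,0,-0.003],"twist":0,"hand":0}]' 40
```

```text
clock: 57.42
eef_pos: [0.5653, 0.2599, 0.1035]
eef_rot: [3.141, -0.0, 1.627]
ft_force: [-0.7, -0.4, -1.5]
opening: 0.0185
grip_force: 41.9
```

```bash
python3 -m jog '[{"slide":[0,0,-0.001],"twist":0,"hand":0},{"slide":[0,0,-0.001],"twist":0,"hand":0},{"slide":[0,0,-0.001],"twist":0,"hand":0.3},{"slide":[0,0,-0.001],"twist":0,"hand":0.45},{"slide":[0,0,0.0],"twist":0,"hand":0.6},{"slide":[0,0,0.03],"twist":0,"hand":0.7},{"slide":[0,0,0.08],"twist":0,"hand":1},{"slide":[0,0,0.13],"twist":0,"hand":1},{"slide":[-0.03,-0.05,0.16],"twist":0,"hand":1},{"slide":[-0.05,-0.11,0.18],"twist":0,"hand":1},{"slide":[-0.07,-0.17,0.18],"twist":0,"hand":1},{"slide":[-0.08,-0.23,0.18],"twist":0,"hand":1},{"slide":[-0.08,-0.29,0.18],"twist":0,"hand":1},{"slide":[-0.08,-0.35,0.18],"twist":0,"hand":1},{"slide":[-0.08,-0.4,0.18],"twist":0,"hand":1},{"slide":[-0.08,-0.4,0.18],"twist":0,"hand":1},{"slide":[-0.08,-0.4,0.18],"twist":0,"hand":1}]' 40
python3 - <<'E'
from h import *
s=shot('side','s17'); t=shot('top','t17'); w=shot('wrist')
for n,p in(('t',t),('s',s),('w',w)):
  for q,z in (('iron_shave',.04),('handled_shave',.046),('keeper',.084),('spare_iron',.022),('glue_jar',0)):
    r=arm.place_of(q,p)
    if r: print(n,q,round(r[0]['score'],2),r[0]['xy'],atz(p,r[0]['xy'],z).round(4))
for p,z,n in((t,.098,'t'),(s,.098,'s')):
    o=arm.outline_of('keeper',p)
    if o:
        c=max(cv2.findContours(o[0]['mask'].astype(np.uint8),0,2)[0],key=cv2.contourArea)[:,0]
        P=np.array([atz(p,u,z)[:2] for u in c]); print(n,cv2.minAreaRect((P*1000).astype(np.float32)))
E
```

```text
clock: 59.55
eef_pos: [0.4851, -0.1399, 0.2832]
eef_rot: [-3.141, -0.001, 1.626]
ft_force: [0.5, -0.3, 0.1]
opening: 0.0851
grip_force: 0.0
t iron_shave 0.79 [128.6, 262.3] [0.4845 0.3087 0.04  ]
t handled_shave 0.69 [166.0, 259.4] [0.4907 0.2161 0.046 ]
t keeper 0.88 [144.8, 227.1] [0.5635 0.2606 0.084 ]
t spare_iron 0.6 [264.8, 253.6] [ 0.5069 -0.0232  0.022 ]
t glue_jar 0.73 [234.1, 167.3] [0.7403 0.06   0.    ]
s iron_shave 0.85 [312.5, 305.2] [0.4747 0.3008 0.04  ]
s handled_shave 0.79 [310.7, 279.3] [0.4906 0.2225 0.046 ]
s keeper 0.95 [268.5, 266.4] [0.5684 0.2546 0.084 ]
s spare_iron 0.58 [322.2, 237.0] [ 0.4992 -0.0115  0.022 ]
s glue_jar 0.75 [219.7, 246.6] [0.7388 0.0487 0.    ]
w handled_shave 0.66 [290.7, 72.6] [ 0.4967 -0.0127  0.046 ]
w glue_jar 0.89 [478.1, 30.7] [0.7352 0.0552 0.    ]
t ((566.3828735351562, 257.125244140625), (25.95241928100586, 232.28631591796875), 3.1053035259246826)
s ((566.06298828125, 270.8372497558594), (31.67426872253418, 249.70306396484375), 3.02113676071167)
```

All measured poses match the starting layout. As a numeric check, I'll compare the till area with the first pictures, then hand in.

```bash
python3 - <<'E'
from h import *
for a,b,(x0,x1,y0,y1) in (('top0','t17',(90,205,180,340)),('side0','s17',(215,410,225,350))):
    A=cv2.imread(f'pics/{a}.png')[y0:y1,x0:x1];B=cv2.imread(f'pics/{b}.png')[y0:y1,x0:x1]
    g=lambda i:cv2.cvtColor(i,6).astype(np.float32)
    print(a,cv2.phaseCorrelate(g(A),g(B)),'mean diff',np.abs(g(A)-g(B)).mean())
    best=[]
# keeper top edge in side view: local shift
A=cv2.imread('pics/side0.png');B=cv2.imread('pics/s17.png')
T=A[238:300,252:285]; r=cv2.matchTemplate(B[228:310,242:295],T,cv2.TM_CCOEFF_NORMED); print('keeper shift',np.array(cv2.minMaxLoc(r)[3])-10,r.max())
for n,(x0,x1,y0,y1) in dict(iron=(285,375,282,318),handled=(290,400,262,286)).items():
    r=cv2.matchTemplate(B[y0-8:y1+8,x0-8:x1+8],A[y0:y1,x0:x1],cv2.TM_CCOEFF_NORMED); print(n,np.array(cv2.minMaxLoc(r)[3])-8,r.max())
E
```

```text
top0 ((0.2631795299576183, 0.0752459452374552), 0.921093688706557) mean diff 34.954945
side0 ((0.09217851859057191, 0.4098682410383532), 0.8912444735717774) mean diff 9.988431
keeper shift [0 0] 0.9942064
iron [0 0] 0.9493471
handled [0 0] 0.95662487
```

Everything sits within a pixel of its original place.

```bash
python3 -c "
from bench import arm
print(arm.job_done())"
```

```text
the job is handed in; nothing more can be done
None
```

I handed the job in: the spare iron lies flat along the middle of the diamond plate, both spokeshaves are right way up in their own notches with the keeper bar back in its slots (all within a pixel of the starting pictures), and the glue jar was not touched; the clock read about 60 s, but no verdict came back.

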